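# Open the napkin dispenser with its release key

### The arm

A 7-joint arm with a two-finger parallel gripper is mounted at the origin on the work surface. World frame = base frame: x ahead of the robot, y to its left, z up, the work surface at z = 0. Lengths are in mm, angles in rad, forces in N, time in s.
With the tool pointing down it reaches from about 425 to 825 mm from the base axis. Payload 3.6 kg.
Tool frame: the origin (TCP) lies at the very end of the fingers, on their centre line; the grasp point (between the pads) lies 19 mm behind it (grip_point_offset is the distance from the TCP to the grasp point, in mm); z points along the fingers, y is the line along which they close (so a half turn about z gives the same grasp; the last joint's range is limited). The gripper opens to 85 mm and grips with 20 to 120 N. Pads are 22 mm wide; open, the fingers measure 114 mm over their backs; the gripper's body (76 mm by 85 mm) begins 54 mm behind the grasp point. The pads swing forward as they close: fully open they stand 13 mm farther back than shut.
Start: joints at [-1.262, 0.615, -0.013, 1.423, 0.008, 1.103, -0.04], TCP at [214.157, 613.677, 231.297] pointing down, gripper open.
Joint ranges: [-3.12, 3.12], [-0.3, 2.06], [-1.34, 1.32], [0.26, 2.42], [-1.36, 4.5], [0.01, 1.98], [-2.84, 2.84]. Speed limits (rad/s): [2.79, 2.79, 3.14, 3.14, 3.14, 3.14, 3.14].

### API

Orientations are given as [roll, pitch, yaw] about the fixed x, y, z axes, in that order (R = Rz(yaw) Ry(pitch) Rx(roll)).
In Python, from workcell import get_state, read_camera, job_done, grip_point_offset gives the robot as it stands. The module is installed in compiled form; this text tells all that it offers.
- The arm moves only by the tool drive_tool, never from a script. Its argument "targets" is one flat list of numbers, 6 for each row, row after row: the shift along the tool's x, y, z in units of 0.25 m (1.0 is 0.25 m), then the turn, a rotation vector about the tool's x, y, z in units of 180 degrees (1.0 is 180 degrees). In form: [x, y, z, rx, ry, rz, x, y, z, rx, ry, rz, ...]. A call has 1 to 20 rows; each row is the pose to reach, as a shift and turn from the pose commanded when the call began, along the tool's axes at that moment, turning the shorter way round; what a row does not reach only later rows make up. A row lasts 1/10 s, in which the tool goes at most 50 mm and 8.59 degrees, less where a joint would pass 70% of its speed; a pose out of reach is approached as far as the arm can. A call with a number of a shift or a turn outside -1 to 1 is refused whole. A call with a gripper value outside its range is refused whole. "jaw" is the opening, from -1 (shut) to 1 (fully open), so that 0 is half open, set as the call begins (left out, the last holds). The fingers move at their own pace and stop on an object; the grip force is fixed at half the most. Time passes only in rows, so rows that repeat a pose let the fingers close. It gives the time, the measured TCP pose, the force, the opening and the grip force at its end, in the units of the state.
- get_state(): the state, without advancing time (a new reading comes with each control period).
- read_camera(name): name is "side" or "top" or "wrist"; returns a dict with "frame" (420x560x3 uint8, red, green, blue), "K" (3x3 intrinsics, pixels), "rvec" (rotation vector, rad) and "tvec" (3), from world to camera coordinates, as OpenCV has them. Camera axes: x right, y down, z forward; pixel columns grow to the right and rows downward; lengths in mm; the calibration is good to about 2 mm. The wrist camera is an equidistant fisheye: a pixel r from the principal point sees the ray r / f radians off the axis. A picture is of the moment at which its call begins. There is no depth.
- job_done(): hands the job in; it is judged then, once.
The state is a dict: "clock": time; "joint_pos": joint angles; "qd": joint speeds; "effort": joint torques, N m; "eef_pos": TCP position; "tool_rot": TCP orientation; "force": force on the tool from outside, world axes, zero at the start; "wrist_torque": the same for the moment, N m; "opening": finger opening in mm; "grasp_force": force on a finger pad.
Only numpy, scipy, OpenCV 4.12 (cv2) and the standard library are available. Lean on these libraries where they do the work, as an engineer would, in place of code of your own. Each camera call takes 0.05 s, during which the arm holds its last target. There are 200 camera calls.

### The job

The napkin dispenser is empty and has to be opened for refilling: its orange release key stands grip-down in the blue caddy, so take it out, lay it on the counter and take it again by its grip, then push its steel pin straight in through the hole in the orange bush on the dispenser's front until the hidden latch lets go and the lid springs up. Draw the key out and leave it lying flat on the counter, with the lid open. Do not knock or shift the mugs, the pitcher, the sugar jar or the shaker.

Things in the scene. Friction and masses are not known exactly. Their poses are not given: they have to be found in the camera images.
- key: Release key 165 mm long, 0.12 kg: square orange grip 40 x 40 mm, 60 mm long, then a round steel pin 10 mm thick, 105 mm long. Origin: centre of the grip's flat end; z axis runs along the pin to its tip, x and y are square to the grip's sides. Starts upright, loose in an end compartment of the caddy, grip down, pin up. Centre of mass about 40 mm from the origin.
- key_tip (a point): The pin's rounded tip, 165 mm along the key's z axis from its origin; at the start about 97 mm above the caddy's rim, too high above the grip for a gripper from above to reach the grip.
- key_grip (a point): Middle of the key's grip, 30 mm along the key's z axis from its origin. Set on the counter leaning over by more than about 30 degrees and let go, the key falls on a side of its grip and lies level, its axis 20 mm above the counter; it does not roll. The counter between the caddy and the dispenser is clear for this.
- caddy: Blue plastic caddy fixed to the counter, 202 mm long (its x), 70 mm wide (its y), 72 mm high, floor 4 mm thick. Origin: centre of the underside. Three compartments in a row along x, 62 x 62 mm inside, centres 66 mm apart, the middle one at the origin. One end holds the key, the other the shaker (which is which varies); wooden stirrers in the middle, up to 74 mm high.
- dispenser: Countertop napkin dispenser fixed to the counter: stainless box 190 mm deep (its x), 220 mm wide (its y), 128 mm high, with a black lid 8 mm thick on top (napkin mouth 130 x 55 mm in its middle). Origin: centre of the underside. The front, with the key hole, is the side at its x = -95 mm; x points from the front to the back, square to the front.
- keyhole (a point): Centre of the hole's mouth at the bush's outer face. Round hole 24 mm across, 4 mm chamfer, in a square orange bush 46 x 46 mm standing 8 mm proud of the middle of the dispenser's front, 75 mm above the counter. Axes as the dispenser: the pin goes in level along +x. It meets the latch pawl's plate 30 mm in; the latch lets go about 6 mm further, the pawl stops at about 45 mm.
- pawl (a joint): Hidden spring pawl behind the hole, rad: 0 latched, grows as the pin pushes it; first resistance about 3 N, lets the lid go at about 0.11 (5 to 6 N at the pin), stop at 0.28 (10 N, 15 mm after first touch). Springs back when the pin is withdrawn.
- lid (a joint): The lid, hinged along the dispenser's back top edge (its x = +93 mm, 128 mm high), rad: 0 shut and latched; once released its springs swing it up within about 1.5 s to its stop at 1.4 (nearly upright), where it stays.
- lid_edge (a point): Middle of the lid's front edge.
- shaker: Clear shaker with a steel cap, 46 mm across, 88 mm tall, standing in the other end compartment of the caddy. Origin: centre of its underside. Bystander.
- mug_a: White mug, 76 mm across, 80 mm tall, handle along its +y; on the yellow tray at the far side. Origin: centre of its underside. Bystander.
- mug_b: White mug like mug_a, on the tray. Bystander.
- mug_c: White mug like mug_a, on the tray. Bystander.
- mug_d: White mug like mug_a, standing on the counter near the robot. Bystander.
- pitcher: Stainless pitcher, 112 mm across, 155 mm tall, handle reaching 90 mm along its +x. Origin: centre of its underside. Bystander.
- sugar: Cream sugar jar with a white cap, 70 mm across, 120 mm tall. Origin: centre of its underside. Bystander.
Things that resemble listed ones, but are neither listed nor needed, are in the scene too. Leave any green look-alike of the key alone.

How it is judged (in metres and radians):
On the way, in this order (a step that is already met when the one before it is completed fails the run):
1. the key is laid down and let go: it lies on the counter (angle between key's own z axis and vertical between 1.45 and 1.69 rad and height (world z) of each of key, key_tip below 0.035 m and contact force between the fingers and key below 0.1 N), for 0.1 s.
2. the key's pin, through the hole, trips the latch (x of key_tip in the frame of keyhole above 0.025 m and distance between key_tip and keyhole below 0.065 m and value of joint pawl above 0.1 rad).
At the end, for the whole second after the job is handed in: The key has been laid on the counter and then its pin, through the hole, has tripped the latch; the lid stands open (more than 1.2 of its 1.4 rad) and the key lies at rest on the counter (level within 7 degrees, both ends of its axis less than 35 mm above the counter) (value of joint lid above 1.2 rad and angle between key's own z axis and vertical between 1.45 and 1.69 rad and height (world z) of each of key, key_tip below 0.035 m and linear speed of key below 0.02 m/s); the robot touches nothing.
It fails at once if a bystander (mug, pitcher, sugar jar, shaker) is shifted by more than 30 mm or knocked over (distance of any of mug_a, mug_b, mug_c, mug_d, pitcher, sugar, shaker from where it was at the start of the episode above 0.03 m or angle between any of mug_a, mug_b, mug_c, mug_d, pitcher, sugar, shaker's own z axis and vertical above 0.5 rad).
It also fails if it takes over 51 s, if anything falls off the work surface, if the arm or the gripper's body presses on something with over 40 N, if the wrist force passes 120 N, or if a joint passes its speed limit or range.

## Working session

There is one attempt and no reset: what is moved stays moved. The work goes in short steps, Python scripts to look and compute and a tool call to move; the robot and the scene stay as the last step left them, time stands still between calls to the robot, and variables do not carry over. Pictures are saved under pics/ and viewed, at most 13 in all, crops included, and the job is handed in when it is done.

Besides the shell and the picture viewer there is one more tool, called after "Request:" in YAML: its name, and indented under it one key for each argument. drive_tool: Moves the arm, as the interface text tells. Its arguments: {"type":"object","properties":{"targets":{"type":"array","items":{"type":"number","minimum":-1,"maximum":1}},"jaw":{"type":"number"}},"required":["targets"]}

```bash
mkdir -p pics; cat > h.py <<'E'
import numpy as np, cv2
from scipy.spatial.transform import Rotation as R
from workcell import get_state, read_camera, job_done, grip_point_offset
def ray(c,uv):
    K=np.array(c["K"]);Rm=cv2.Rodrigues(np.array(c["rvec"],float))[0];t=np.array(c["tvec"],float).ravel()
    u=(uv[0]-K[0,2])/K[0,0];v=(uv[1]-K[1,2])/K[1,1]
    if c.get("fish"):
        r=np.hypot(u,v);s=np.sin(r)/r if r>1e-9 else 1;d=np.array([u*s,v*s,np.cos(r)])
    else: d=np.array([u,v,1.])
    d=Rm.T@d; return -Rm.T@t,d/np.linalg.norm(d)
def onz(c,uv,z):
    o,d=ray(c,uv);return o+d*(z-o[2])/d[2]
def tri(*ps):
    A=0;b=0
    for c,uv in ps:
        o,d=ray(c,uv);P=np.eye(3)-np.outer(d,d);A=A+P;b=b+P@o
    x=np.linalg.solve(A,b);return x,[np.linalg.norm((np.eye(3)-np.outer(ray(c,u)[1],ray(c,u)[1]))@(x-ray(c,u)[0])) for c,u in ps]
def cam(n):
    c=read_camera(n);c["fish"]=n=="wrist";return c
def proj(c,p):
    Rm=cv2.Rodrigues(np.array(c["rvec"],float))[0];q=Rm@np.array(p,float)+np.array(c["tvec"],float).ravel();K=np.array(c["K"])
    if c.get("fish"):
        th=np.arctan2(np.hypot(q[0],q[1]),q[2]);q=np.array([q[0],q[1],0])/np.hypot(q[0],q[1])*th;return K[0,0]*q[0]+K[0,2],K[1,1]*q[1]+K[1,2]
    return K[0,0]*q[0]/q[2]+K[0,2],K[1,1]*q[1]/q[2]+K[1,2]
def save(c,f,box=None,s=1):
    im=c["frame"][:,:,::-1]
    if box: im=im[box[1]:box[3],box[0]:box[2]]
    cv2.imwrite(f,cv2.resize(im,None,fx=s,fy=s,interpolation=cv2.INTER_CUBIC))
def cmd(p,rot=None):
    """row numbers to reach world TCP p (mm), Rotation rot from current measured pose"""
    s=get_state();R0=R.from_euler('xyz',s["tool_rot"]);d=R0.inv().apply(np.array(p)-s["eef_pos"])/250
    w=np.zeros(3) if rot is None else (R0.inv()*rot).as_rotvec()/np.pi
    return np.round(np.r_[d,w],4)
E
python3 - <<'E'
from h import *
import pickle
print(get_state(),grip_point_offset)
C={n:cam(n) for n in("side","top")}
pickle.dump(C,open("c0.pkl","wb"))
for n in C: save(C[n],f"pics/{n}0.png",s=1.4);print(n,C[n]["K"],ray(C[n],(280,210)))
E
```

```text
{'clock': 0.0, 'joint_pos': array([-1.26148747,  0.61593699, -0.01259148,  1.42492554,  0.00814049,
        1.10340019, -0.04036957]), 'qd': array([ 0.00023807,  0.00079265, -0.00223284,  0.00155884, -0.00050419,
       -0.00071373, -0.00089077]), 'effort': array([-3.06395505e-04, -4.69219851e+01,  2.59019416e-01, -1.71035153e+01,
        9.94991191e-03,  9.55490163e-03, -1.73221203e-06]), 'eef_pos': array([213.95536474, 612.955013  , 230.11787368]), 'tool_rot': array([-3.13897488e+00,  8.91904921e-05,  2.80587901e+00]), 'force': array([-0.01266115,  0.08842234,  0.21177177]), 'wrist_torque': array([ 0.03695178, -0.02904467, -0.01284284]), 'grasp_force': 0.0, 'opening': 85.35567274648916} 18.700000000000003
side [[396.42733262   0.         286.32635424]
 [  0.         396.42733262 205.56930211]
 [  0.           0.           1.        ]] (array([ 305.29703002, -876.54343602,  727.89555527]), array([ 0.16487007,  0.80167948, -0.57456755]))
top [[439.78410649   0.         279.55482297]
 [  0.         439.78410649 213.69849556]
 [  0.           0.           1.        ]] (array([ 336.26400329,  -12.20560079, 1339.69032188]), array([ 0.1700964 ,  0.00671085, -0.98540458]))
```

View pics/side0.png

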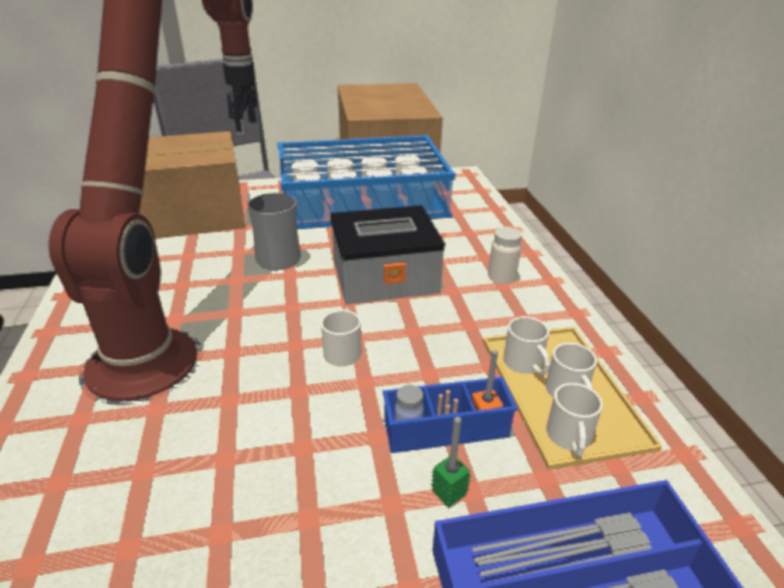

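View pics/top0.png

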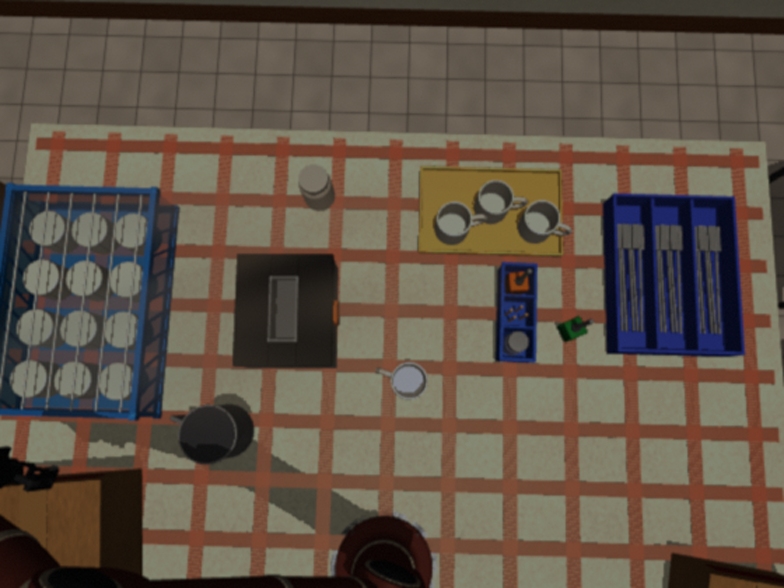

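The side view shows the orange key at about (487,400) with its tip at (493,355). The green look-alike is at (450,480), and the orange bush is at (395,272), all in the 1.4x picture. In the top view the key is at (518,280), the bush at (336,313), the green one at (573,328), mug_d at (407,380) and the shaker in the caddy's near end. The orange one standing inside the blue caddy fits the description. I'll confirm it in an enlarged crop.

```bash
python3 - <<'E'
from h import *
import pickle
C=pickle.load(open("c0.pkl","rb"))
def crop(n,x0,y0,w,h,s): 
    return cv2.resize(C[n]["frame"][y0:y0+h,x0:x0+w,::-1],(w*s,h*s),interpolation=cv2.INTER_CUBIC)
a=crop("side",265,240,130,96,6)[:, :]
b=crop("top",335,180,100,96,6)
m=np.hstack([a[:, 0:780],b]);cv2.imwrite("pics/crop1.png",cv2.resize(m,None,fx=800/m.shape[1],fy=800/m.shape[1]));print(m.shape)
for n in C:
    hsv=cv2.cvtColor(C[n]["frame"],cv2.COLOR_RGB2HSV)
    for name,lo,hi in(("orange",(5,200,120),(16,255,255)),("blue",(112,150,60),(125,255,255)),("black",(0,0,0),(180,120,45))):
        mk=cv2.inRange(hsv,lo,hi);k,l,st,ce=cv2.connectedComponentsWithStats(mk)
        for i in range(1,k):
            if st[i,4]>(25 if name=="orange" else 600): 
                r=cv2.minAreaRect(np.argwhere(l==i)[:,::-1].astype(np.float32))
                print(n,name,st[i],ce[i].round(1),np.round(cv2.boxPoints(r),1).tolist())
E
```

```text
(576, 1380, 3)
side blue [ 275  270   94   52 2370] [320.8 298.3] [[273.29998779296875, 279.70001220703125], [365.29998779296875, 268.6000061035156], [370.3999938964844, 311.0], [278.3999938964844, 322.0]]
side blue [ 312  345  217   75 6387] [409.1 387. ] [[312.0, 419.0], [312.0, 345.0], [528.0, 345.0], [528.0, 419.0]]
side black [160  46  23  47 632] [172.3  65.1] [[159.60000610351562, 47.20000076293945], [179.3000030517578, 44.599998474121094], [185.1999969482422, 90.19999694824219], [165.5, 92.69999694824219]]
side black [ 237  148   79   37 1704] [274.5 167.5] [[236.60000610351562, 152.89999389648438], [312.20001220703125, 145.39999389648438], [315.5, 178.0], [239.89999389648438, 185.5]]
top orange [365 196  12  11  60] [369.6 202.6] [[365.0, 196.0], [376.0, 196.0], [376.0, 206.0], [365.0, 206.0]]
top blue [ 438  139   93  115 2689] [478.3 201.4] [[437.29998779296875, 139.0], [526.7000122070312, 136.1999969482422], [530.4000244140625, 252.8000030517578], [441.0, 255.60000610351562]]
top blue [357 188  26  70 691] [367.9 225.2] [[357.0, 188.0], [382.0, 188.0], [382.0, 257.0], [357.0, 257.0]]
top black [ 167  182   74   80 4528] [204.3 222.6] [[167.0, 182.0], [240.0, 182.0], [240.0, 261.0], [167.0, 261.0]]
top black [ 128  289   53   42 1638] [153.6 309.7] [[124.9000015258789, 294.0], [177.60000610351562, 286.5], [183.1999969482422, 325.70001220703125], [130.5, 333.20001220703125]]
```

View pics/crop1.png

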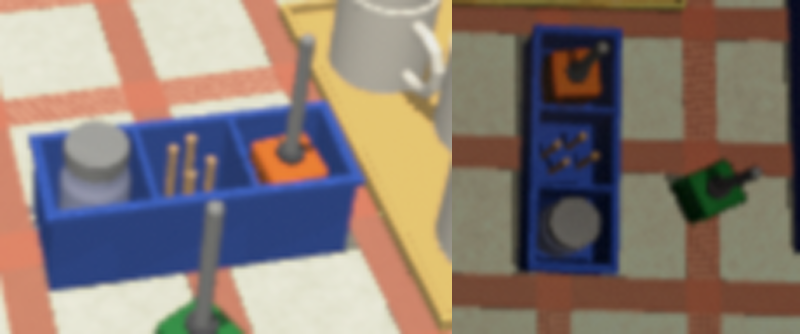

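The crop confirms it: the orange grip sits in the caddy's far end compartment, with the pin tip at side px (353.0,250.9) and top px (378.6,193.2). The green one stands outside on the counter, so I'll leave it alone.

```bash
python3 - <<'E'
from h import *
import pickle
C=pickle.load(open("c0.pkl","rb"));S,T=C["side"],C["top"]
print("tip",tri((S,(353,250.9)),(T,(378.6,193.2))))
print("pinbase",tri((S,(349,284)),(T,(370.9,201))))
for n,b in(("side",(265,180,300,210)),("top",(225,200,255,250))):
    hsv=cv2.cvtColor(C[n]["frame"],cv2.COLOR_RGB2HSV);mk=cv2.inRange(hsv,(3,150,90),(18,255,255));m=np.zeros_like(mk);m[b[1]:b[3],b[0]:b[2]]=mk[b[1]:b[3],b[0]:b[2]]
    p=np.argwhere(m)[:,::-1];print(n,len(p),p.min(0),p.max(0),p.mean(0)); 
    print(cv2.boxPoints(cv2.minAreaRect(p.astype(np.float32))).tolist())
    if n=="side": us=p
    else: ut=p
# bush mouth
us_c=(us.min(0)+us.max(0))/2; print("bush side",us_c,"at z75",onz(S,us_c,75)); ut_c=(ut.min(0)+ut.max(0))/2
print("bush top edge z98",onz(T,ut_c,98),onz(T,(ut.max(0)[0]+.5,ut_c[1]),98))
for z,u in((136,(168,182)),(136,(240,182)),(136,(241,261)),(136,(167,261)),(72,(357,188)),(72,(382.5,188)),(72,(382.5,257)),(72,(357,257)),(80,(290,271)),(80,(271,267)),(80,(304,271))): print(z,u,onz(T,u,z).round(0))
# side lid front edge corners px
for u in((237,179),(315,176)): print("lid front",onz(S,u,132).round(0))
c=cam("wrist");save(c,"pics/w0.png");print(get_state()["joint_pos"])
E
```

```text
tip (array([ 592.48434314, -271.21968264,  166.33734453]), [np.float64(0.17030242184785432), np.float64(0.17030242184803804)])
pinbase (array([ 592.78637742, -271.22249151,   65.45839857]), [np.float64(2.219151108832696), np.float64(2.2191511088327003)])
side 169 [275 188] [288 202] [281.5739645  194.76331361]
[[275.0, 188.0], [288.0, 188.0], [288.0, 202.0], [275.0, 202.0]]
top 46 [238 215] [241 230] [239.13043478 222.41304348]
[[238.0, 215.0], [241.0, 215.0], [241.0, 230.0], [238.0, 230.0]]
bush side [281.5 195. ] at z75 [512.30712693 111.28187299  75.        ]
bush top edge z98 [511.22238787 110.71916262  98.        ] [511.38129621 105.01469586  98.        ]
136 (168, 182) [615. 313. 136.]
136 (240, 182) [621. 110. 136.]
136 (241, 261) [400.  98. 136.]
136 (167, 261) [394. 300. 136.]
72 (357, 188) [ 627. -229.   72.]
72 (382.5, 188) [ 629. -304.   72.]
72 (382.5, 257) [ 426. -302.   72.]
72 (357, 257) [ 424. -229.   72.]
80 (290, 271) [379. -37.  80.]
80 (271, 267) [388.  17.  80.]
80 (304, 271) [380. -77.  80.]
lid front [382. 132. 132.]
lid front [614. 111. 132.]
[-1.26151792  0.61570983 -0.01260015  1.42455942  0.0080793   1.1034119
 -0.04039135]
```

Request:
drive_tool:
  targets: [-0.968, -0.467, -0.12, 0, 0, 0.393, -0.968, -0.467, -0.12, 0, 0, 0.393, -0.968, -0.467, -0.12, 0, 0, 0.393, -0.968, -0.467, -0.12, 0, 0, 0.393, -0.968, -0.467, -0.12, 0, 0, 0.393, -0.968, -0.467, -0.12, 0, 0, 0.393, -0.968, -0.467, -0.12, 0, 0, 0.393, -0.968, -0.467, -0.12, 0, 0, 0.393, -0.968, -0.467, -0.12, 0, 0, 0.393]
  jaw: 0

```text
clock: 1.05
eef_pos: [404.0, 423.5, 260.9]
tool_rot: [-3.141, 0.001, 1.569]
force: [-0.1, 1.1, 0.3]
opening: 42.9
grasp_force: 0.0
```

```bash
python3 - <<'E'
from h import *
import pickle
C=pickle.load(open("c0.pkl","rb"));T=C["top"]
hsv=cv2.cvtColor(T["frame"],cv2.COLOR_RGB2HSV);g=hsv[:,:,2].astype(float)
# lid edges, subpixel by half-level crossing along rows/cols, then line fit on plane z=136
def cross(p):
    h=70; i=np.where((p[:-1]<h)!=(p[1:]<h))[0]; return [k+(h-p[k])/(p[k+1]-p[k]) for k in i]
R_=[];L_=[];U_=[];B_=[]
for v in list(range(188,212))+list(range(234,256)):
    a=cross(g[v,225:255]); 
    if a:R_.append(onz(T,(225+a[-1],v),136)[:2])
for u in range(175,232):
    a=cross(g[172:192,u]); b=cross(g[250:275,u])
    if a:U_.append(onz(T,(u,172+a[0]),136)[:2])
    if b:B_.append(onz(T,(u,250+b[-1]),136)[:2])
for n,e in(("front",R_),("far",U_),("near",B_)):
    vx,vy,x0,y0=cv2.fitLine(np.array(e,np.float32),cv2.DIST_HUBER,0,.01,.01).ravel();print(n,len(e),np.degrees(np.arctan2(vy,vx)),x0,y0)
print(cmd([592,-271,126],R.from_euler('xyz',[np.pi,0,np.pi/2])),get_state()["eef_pos"],get_state()["tool_rot"],get_state()["joint_pos"],get_state()["clock"])
E
```

```text
front 46 1.8574995 507.81973 104.97253
far 57 -88.06451 621.10876 203.60522
near 57 -88.46104 393.88623 191.08968
[-2.7766e+00  7.5640e-01  5.4140e-01 -2.0000e-04  2.0000e-04 -5.0000e-04] [403.98485955 423.51621882 260.93158335] [-3.14102733e+00  7.49940435e-04  1.56935664e+00] [-1.05549196  0.50089819  0.33261936  1.58264682 -0.17771459  1.08891317
 -0.67951533] 1.05
```

Request:
drive_tool:
  targets: [-0.93, 0.62, 0, 0, 0, 0, -0.93, 0.62, 0, 0, 0, 0, -0.93, 0.62, 0, 0, 0, 0, -0.93, 0.62, 0, 0, 0, 0, -0.93, 0.62, 0, 0, 0, 0, -0.93, 0.62, 0, 0, 0, 0]

```text
clock: 1.65
eef_pos: [561.3, 186.1, 261.4]
tool_rot: [3.14, 0.003, 1.568]
force: [0.2, 0.1, 0.7]
opening: 42.6
grasp_force: 0.0
```

Request:
drive_tool:
  targets: [-0.93, 0.08, 0, 0, 0, 0, -0.93, 0.08, 0, 0, 0, 0, -0.93, 0.08, 0, 0, 0, 0, -0.93, 0.08, 0, 0, 0, 0, -0.93, 0.08, 0, 0, 0, 0]

```text
clock: 2.15
eef_pos: [578.9, -46.0, 261.4]
tool_rot: [-3.141, 0.002, 1.569]
force: [0.3, -0.7, -0.8]
opening: 43.0
grasp_force: 0.0
```

```bash
python3 - <<'E'
from h import *
import pickle
c=cam("wrist");pickle.dump(c,open("w1.pkl","wb"));save(c,"pics/w1.png",s=1.4);print(c["K"],ray(c,(280,210)))
print(proj(c,[592,-271,166]),proj(c,[511.5,108,75]))
print(cmd([592,-271,126],R.from_euler('xyz',[np.pi,0,np.pi/2])),get_state()["eef_pos"],get_state()["joint_pos"])
E
```

```text
[[325.1922621    0.         274.44968221]
 [  0.         325.1922621  209.80953752]
 [  0.           0.           1.        ]] (array([579.90521293,  25.69202038, 403.05976401]), array([ 0.01695457, -0.28160358, -0.95938103]))
(np.float64(285.7276986766258), np.float64(408.665411433268)) (np.float64(206.2883344454465), np.float64(39.68486762711996))
[-8.661e-01  6.180e-02  5.503e-01  2.000e-04  2.700e-03 -3.300e-03] [578.70316492 -53.17952771 261.71882628] [-0.19421636  0.49801879  0.38618729  1.59633319 -0.19551228  1.0848169
  0.2305013 ]
```

View pics/w1.png

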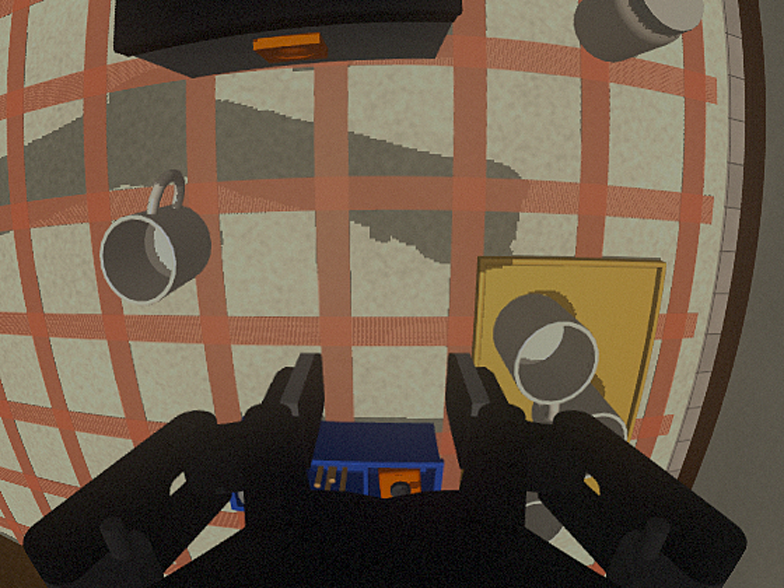

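The wrist view shows the bush at about (290,48), the key's grip at (400,485) in the caddy, mug_d at (150,250) and the tray mugs at right. The path is clear, so I'll go to the pin and descend over it.

Request:
drive_tool:
  targets: [-0.87, 0.053, 0, 0, 0, 0, -0.87, 0.053, 0, 0, 0, 0, -0.87, 0.053, 0, 0, 0, 0, -0.87, 0.053, 0, 0, 0, 0, -0.87, 0.053, 0, 0, 0, 0, -0.87, 0.053, 0, 0, 0, 0, -0.87, 0.053, 0, 0, 0, 0]

```text
clock: 2.9
eef_pos: [593.1, -256.9, 260.7]
tool_rot: [-3.141, -0.002, 1.574]
force: [0.7, 0.1, -0.1]
opening: 42.5
grasp_force: 0.0
```

```bash
python3 - <<'E'
from h import *
import pickle
c=pickle.load(open("w1.pkl","rb"));C=pickle.load(open("c0.pkl","rb"))
hsv=cv2.cvtColor(c["frame"],cv2.COLOR_RGB2HSV);mk=cv2.inRange(hsv,(3,180,80),(18,255,255));mk[60:]=0
k,l,st,ce=cv2.connectedComponentsWithStats(mk)
for i in range(1,k):
    if st[i,4]>100:
        p=np.argwhere(l==i)[:,::-1];print(st[i],ce[i]);h=cv2.convexHull(p.astype(np.int32));print(cv2.approxPolyDP(h,2,True).reshape(-1,2).tolist())
s=cam("side")
hs=cv2.cvtColor(s["frame"],cv2.COLOR_RGB2HSV);m=cv2.inRange(hs,(3,150,90),(18,255,255));p=np.argwhere(m[180:210,265:300])[:,::-1]+[265,180];print(p.min(0),p.max(0))
print(get_state()["eef_pos"],get_state()["joint_pos"],cmd([592.5,-271.2,115],R.from_euler('xyz',[np.pi,0,np.pi/2])))
save(s,"pics/s2.png",(300,140,400,330),3)
E
```

```text
[181  23  48  13 384] [204.40104167  28.85677083]
[[228, 24], [228, 30], [181, 35], [181, 28]]
[195  34  30   9 146] [209.63013699  37.84246575]
[[224, 38], [205, 42], [195, 40], [207, 34], [216, 34]]
[275 188] [288 202]
[ 593.48520839 -255.72945232  260.90176591] [ 0.16496884  0.60745105  0.3753116   1.39894774 -0.2308777   1.1795739
  0.57206751] [-0.0635 -0.0041  0.5834 -0.     -0.0009  0.0014]
```

View pics/s2.png

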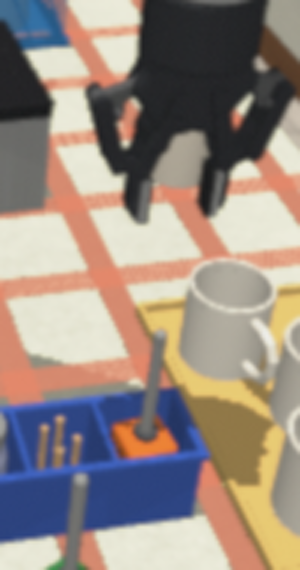

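The picture shows the open fingers high above the caddy, with the upright pin tip at (160,335) just below them. I'll shift about 12 mm in -y and go down.

Request:
drive_tool:
  targets: [-0.049, 0, 0.1, 0, 0, 0, -0.049, 0, 0.2, 0, 0, 0, -0.049, 0, 0.3, 0, 0, 0, -0.049, 0, 0.3, 0, 0, 0]

```text
clock: 3.35
eef_pos: [591.5, -266.1, 182.5]
tool_rot: [-3.134, -0.006, 1.576]
force: [-0.0, -0.0, -0.1]
opening: 42.5
grasp_force: 0.0
```

```bash
python3 - <<'E'
from h import *
import pickle
w=pickle.load(open("w1.pkl","rb"));C=pickle.load(open("c0.pkl","rb"));S=C["side"]
print("bush top front edge mid: wrist@98",onz(w,(204.5,32.5),98),"tri",tri((w,(204.5,32.5)),(S,(281.8,187.8))),"top cam",tri((w,(204.5,32.5)),(S,(281.8,187.8)),(C["top"],(241.5,222.5))))
print(get_state()["eef_pos"],cmd([592.5,-271.2,115],R.from_euler('xyz',[np.pi,0,np.pi/2])))
E
```

```text
bush top front edge mid: wrist@98 [514.46958821 109.66094829  98.        ] tri (array([513.78309548, 109.4640549 , 101.02980579]), [np.float64(1.4147483996987116), np.float64(1.4147483996987396)]) top cam (array([512.73493511, 106.81219232, 102.51591858]), [np.float64(3.141556283728216), np.float64(1.1039159539005547), np.float64(2.9450872669174544)])
[ 591.48316587 -266.11276842  182.49244376] [-0.022   0.0059  0.2698 -0.0023 -0.0019  0.0016]
```

Request:
drive_tool:
  targets: [-0.012, 0.004, 0.14, 0, 0, 0, -0.012, 0.004, 0.27, 0, 0, 0, -0.012, 0.004, 0.27, 0, 0, 0, -0.012, 0.004, 0.27, 0, 0, 0]

```text
clock: 3.75
eef_pos: [594.9, -272.9, 120.2]
tool_rot: [3.14, -0.0, 1.573]
force: [0.2, -0.7, 1.6]
opening: 42.4
grasp_force: 0.0
```

Request:
drive_tool:
  targets: [0, 0, 0, 0, 0, 0, 0, 0, 0, 0, 0, 0, 0, 0, 0, 0, 0, 0, 0, 0, 0, 0, 0, 0, 0, 0, 0, 0, 0, 0, 0, 0, 0, 0, 0, 0]
  jaw: -1

```text
clock: 4.35
eef_pos: [594.2, -274.6, 121.1]
tool_rot: [3.139, 0.001, 1.571]
force: [-2.4, 1.3, 6.6]
opening: 8.3
grasp_force: 58.5
```

Request:
drive_tool:
  targets: [0, 0, -0.1, 0, 0, 0, 0, 0, -0.25, 0, 0, 0, 0, 0, -0.44, 0, 0, 0, 0, 0, -0.44, 0, 0, 0, 0, 0, -0.44, 0, 0, 0]

```text
clock: 4.85
eef_pos: [594.1, -274.3, 230.3]
tool_rot: [3.139, 0.001, 1.571]
force: [0.3, -0.1, -2.8]
opening: 8.3
grasp_force: 58.7
```

```bash
python3 - <<'E'
from h import *
import pickle
s=cam("side");t=cam("top");pickle.dump((s,t),open("c3.pkl","wb"));st=get_state();print(st["eef_pos"],st["tool_rot"],st["opening"],st["grasp_force"])
save(s,"pics/s3.png",(290,100,410,300),3)
for c in(s,t):
    m=cv2.inRange(cv2.cvtColor(c["frame"],cv2.COLOR_RGB2HSV),(3,180,80),(18,255,255));k,l,q,ce=cv2.connectedComponentsWithStats(m)
    print([(q[i].tolist(),ce[i].round(1).tolist()) for i in range(1,k) if q[i,4]>30])
E
```

```text
[ 592.74731683 -273.10891335  227.24987599] [-3.13869334e+00 -1.94765780e-03  1.57121690e+00] 8.193359214253608 58.6839634180069
[([275, 188, 14, 14, 140], [281.5, 194.7]), ([343, 245, 21, 29, 382], [352.5, 259.2])]
[([238, 216, 3, 15, 37], [239.0, 223.8])]
```

View pics/s3.png

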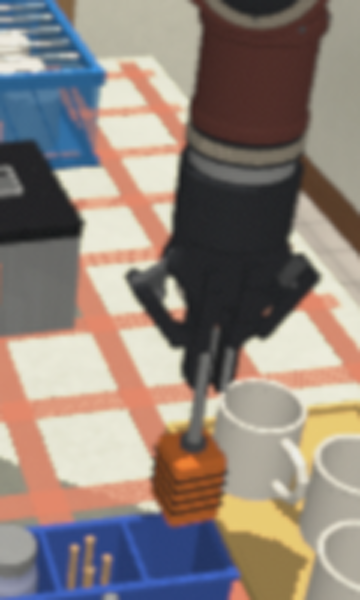

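The key is held by its pin, and the grip hangs clear above the caddy rim at about (190,475). Next I'll move it to the clear counter and tilt it 50 degrees, with the pin tip toward the dispenser.

Request:
drive_tool:
  targets: [0.2, -0.08, 0, 0, 0, 0, 0.38, -0.16, 0, 0, -0.046, 0, 0.55, -0.25, 0, 0, -0.092, 0, 0.712, -0.33, 0, 0, -0.138, 0, 0.712, -0.33, 0, 0, -0.184, 0, 0.712, -0.33, 0, 0, -0.23, 0, 0.712, -0.33, 0, 0, -0.278, 0, 0.712, -0.33, 0, 0, -0.278, 0, 0.712, -0.33, 0, 0, -0.278, 0, 0.712, -0.33, 0, 0, -0.278, 0]

```text
clock: 5.95
eef_pos: [510.5, -97.8, 229.3]
tool_rot: [3.141, 0.873, 1.567]
force: [-0.4, -1.3, -1.2]
opening: 8.5
grasp_force: 58.8
```

```bash
python3 - <<'E'
from h import *
import pickle
s=cam("side");st=get_state();print(st["eef_pos"],st["tool_rot"],st["joint_pos"],st["opening"],st["grasp_force"]);t=cam("top")
pickle.dump((s,t),open("c4.pkl","wb"))
a=s["frame"][100:310,200:400,::-1];b=t["frame"][140:350,230:400,::-1];cv2.imwrite("pics/s4.png",cv2.resize(np.hstack([a,b]),None,fx=2,fy=2,interpolation=cv2.INTER_CUBIC))
E
```

```text
[510.60741259 -98.41461602 229.81663429] [3.13913073 0.8718724  1.56453323] [-0.84138742  0.73707539  0.89209139  1.91785401  0.43448587  0.83637277
 -0.39481681] 8.463762013527191 58.79400193691254
```

View pics/s4.png

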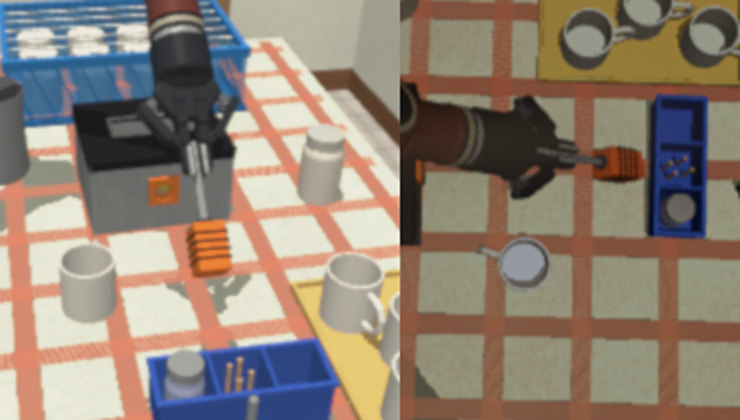

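The key is tilted with its grip low and clear of everything: grip at (208,248) in the side half and (617,163) in the top half. Lowering it now.

Request:
drive_tool:
  targets: [0.15, 0, 0.11, 0, 0, 0, 0.3, 0, 0.216, 0, 0, 0, 0.37, 0, 0.266, 0, 0, 0, 0.41, 0, 0.295, 0, 0, 0, 0.439, 0, 0.316, 0, 0, 0, 0.439, 0, 0.316, 0, 0, 0, 0.439, 0, 0.316, 0, 0, 0]

```text
clock: 6.75
eef_pos: [511.5, -87.2, 95.6]
tool_rot: [3.138, 0.874, 1.566]
force: [0.2, -1.3, 0.8]
opening: 8.3
grasp_force: 59.0
```

Request:
drive_tool:
  targets: [0.006, 0, 0.005, 0, 0, 0, 0.012, 0, 0.01, 0, 0, 0, 0.012, 0, 0.01, 0, 0, 0]

```text
clock: 7.05
eef_pos: [512.0, -86.9, 93.2]
tool_rot: [3.138, 0.877, 1.568]
force: [0.4, 3.3, 9.2]
opening: 8.7
grasp_force: 60.0
```

Contact is at 9 N. Now I'll release, opening fully and slowly backing off.

Request:
drive_tool:
  targets: [0, 0, 0, 0, 0, 0, 0, 0, 0, 0, 0, 0, 0, 0, 0, 0, 0, 0, 0, 0, 0, 0, 0, 0, 0, 0, 0, 0, 0, 0, 0, 0, 0, 0, 0, 0, 0, 0, 0, 0, 0, 0, 0, 0, 0, 0, 0, 0]
  jaw: 0.6

```text
clock: 7.85
eef_pos: [511.1, -86.1, 90.0]
tool_rot: [-3.141, 0.873, 1.571]
force: [0.0, -0.0, -0.8]
opening: 68.4
grasp_force: 0.0
```

Request:
drive_tool:
  targets: [0, 0, -0.15, 0, 0, 0, -0.2, 0, -0.3, 0, 0, 0, -0.39, 0, -0.41, 0, 0.046, 0, -0.39, 0, -0.41, 0, 0.138, 0, -0.39, 0, -0.41, 0, 0.23, 0, -0.39, 0, -0.41, 0, 0.279, 0, -0.39, 0, -0.41, 0, 0.279, 0, -0.39, 0, -0.41, 0, 0.279, 0]

```text
clock: 8.65
eef_pos: [511.2, -71.1, 232.2]
tool_rot: [3.138, -0.008, 1.57]
force: [0.1, -0.1, 0.3]
opening: 68.6
grasp_force: 0.0
```

```bash
python3 - <<'E'
from h import *
import pickle
s=cam("side");t=cam("top");st=get_state();print(st["eef_pos"],st["tool_rot"],st["joint_pos"]);w=cam("wrist")
pickle.dump((s,t,w),open("c5.pkl","wb"))
save(w,"pics/w5.png",s=1.4)
for c in(s,t,w):
    m=cv2.inRange(cv2.cvtColor(c["frame"],cv2.COLOR_RGB2HSV),(3,180,80),(18,255,255));m=cv2.morphologyEx(m,cv2.MORPH_CLOSE,np.ones((5,5)));k,l,q,ce=cv2.connectedComponentsWithStats(m)
    for i in range(1,k):
        if q[i,4]>40: print(q[i].tolist(),ce[i].round(1).tolist(),cv2.boxPoints(cv2.minAreaRect(np.argwhere(l==i)[:,::-1].astype(np.float32))).round(1).tolist())
E
```

```text
[510.04317304 -78.43426891 231.96520696] [ 3.13931773e+00 -8.64258284e-04  1.55647322e+00] [-0.17126169  0.42745695  0.40816821  1.81703197 -0.20728648  0.93678861
  0.31293869]
[275, 188, 14, 14, 175] [281.4, 194.7] [[275.0, 188.0], [288.0, 188.0], [288.0, 201.0], [275.0, 201.0]]
[292, 251, 17, 23, 321] [299.7, 262.5] [[291.3999938964844, 251.6999969482422], [306.70001220703125, 250.10000610351562], [309.0, 272.6000061035156], [293.6000061035156, 274.1000061035156]]
[238, 216, 3, 15, 42] [239.1, 223.1] [[238.0, 216.0], [240.0, 216.0], [240.0, 230.0], [238.0, 230.0]]
[251, 0, 47, 6, 158] [275.9, 1.7] [[250.89999389648438, 0.30000001192092896], [297.0, -1.2000000476837158], [297.1000061035156, 3.799999952316284], [251.0, 5.199999809265137]]
[258, 200, 37, 58, 1901] [276.2, 230.1] [[258.0, 200.0], [294.0, 200.0], [294.0, 257.0], [258.0, 257.0]]
```

View pics/w5.png

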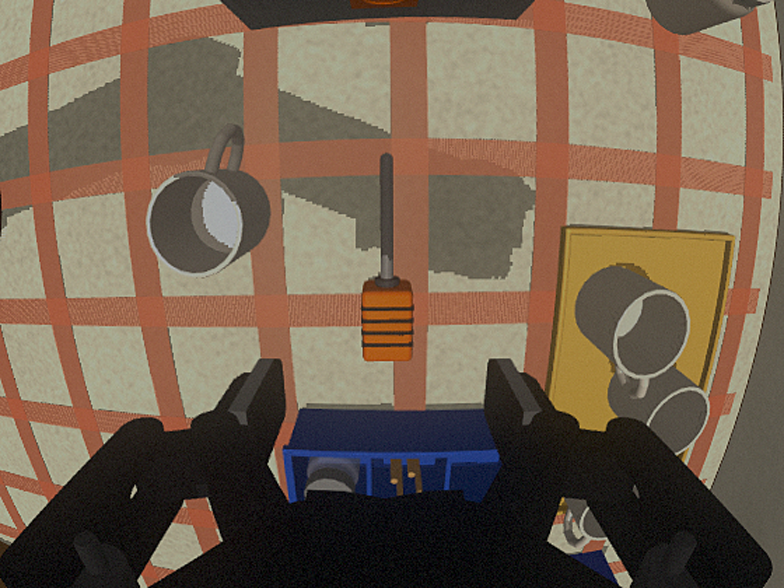

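The key now lies flat on the counter: grip at (387,320), pin tip at (386,155), pointing at the bush. Next I'll measure its pose.

```bash
python3 - <<'E'
from h import *
import pickle
s,t,w=pickle.load(open("c5.pkl","rb"))
tip=onz(w,(275.7,110.7),25);base=onz(w,(275.7,197),25)
print("tip",tip,"pin root",base)
for u in((258,200),(294.5,200),(294.5,257.5),(258,257.5)): print(u,onz(w,u,40).round(1))
print("grip wrist+side",tri((w,(276.2,230.1)),(s,(299.7,262.5))))
g=(onz(w,(276.2,200),40)+onz(w,(276.2,257.5),40))/2;print("grip mid",g)
a=np.degrees(np.arctan2(*(tip-g)[:2][::-1]));print("yaw",a)
print(cmd([g[0],g[1],60]),get_state()["eef_pos"])
E
```

```text
tip [513.93570399   0.87299717  25.        ] pin root [512.69932502 -93.38854362  25.        ]
(258, 200) [493.8 -92.7  40. ]
(294.5, 200) [532.6 -93.2  40. ]
(294.5, 257.5) [ 532.9 -160.    40. ]
(258, 257.5) [ 491.9 -159.4   40. ]
grip wrist+side (array([ 512.86993076, -133.54059845,   21.24447804]), [np.float64(0.08135419918060345), np.float64(0.08135419918072846)])
grip mid [ 512.73830403 -126.28590705   40.        ]
yaw 89.46048657217773
[-0.2066  0.0117  0.6843  0.      0.      0.    ] [510.19858888 -74.79174771 231.12551265]
```

Request:
drive_tool:
  targets: [-0.224, 0.01, 0.15, 0, 0, 0, -0.224, 0.01, 0.34, 0, 0, 0, -0.224, 0.01, 0.48, 0, 0, 0, -0.224, 0.01, 0.524, 0, 0, 0, -0.224, 0.01, 0.524, 0, 0, 0, -0.224, 0.01, 0.524, 0, 0, 0, -0.224, 0.01, 0.524, 0, 0, 0]

```text
clock: 9.5
eef_pos: [515.4, -125.3, 101.5]
tool_rot: [3.137, -0.002, 1.573]
force: [0.6, -0.2, 0.4]
opening: 68.3
grasp_force: 0.0
```

```bash
python3 - <<'E'
from h import *
w=cam("wrist");print(get_state()["eef_pos"],get_state()["tool_rot"])
im=w["frame"].copy();m=cv2.inRange(cv2.cvtColor(im,cv2.COLOR_RGB2HSV),(3,180,80),(18,255,255));p=np.argwhere(m[150:])[:,::-1]+[0,150]
print(cmd([513,-132,5],R.from_euler('xyz',[np.pi,0,np.pi/2])))
k,l,q,ce=cv2.connectedComponentsWithStats(cv2.morphologyEx(m,cv2.MORPH_CLOSE,np.ones((7,7))))
for i in range(1,k):
    if q[i,4]>300: print(q[i]); b=q[i]; [print(onz(w,u,40).round(1)) for u in((b[0],b[1]),(b[0]+b[2],b[1]),(b[0],b[1]+b[3]),(b[0]+b[2],b[1]+b[3]))]
E
```

```text
[ 515.20663297 -125.40525803  101.4470522 ] [ 3.13751697e+00 -2.26515864e-03  1.57252836e+00]
[-0.0272 -0.0104  0.3857  0.0013 -0.0007  0.0005]
[ 239  183   61   92 4956]
[493.9 -95.   40. ]
[532.9 -94.9  40. ]
[ 491.8 -160.6   40. ]
[ 534.7 -160.4   40. ]
```

Request:
drive_tool:
  targets: [-0.02, -0.008, 0.15, 0, 0, 0, -0.02, -0.008, 0.27, 0, 0, 0, -0.02, -0.008, 0.34, 0, 0, 0, -0.02, -0.008, 0.375, 0, 0, 0, -0.02, -0.008, 0.375, 0, 0, 0, -0.02, -0.008, 0.375, 0, 0, 0]

```text
clock: 10.15
eef_pos: [512.7, -130.7, 6.9]
tool_rot: [3.139, -0.002, 1.571]
force: [-0.4, 0.6, -0.7]
opening: 68.4
grasp_force: 0.0
```

Request:
drive_tool:
  targets: [0, 0, 0, 0, 0, 0, 0, 0, 0, 0, 0, 0, 0, 0, 0, 0, 0, 0, 0, 0, 0, 0, 0, 0, 0, 0, 0, 0, 0, 0]
  jaw: -1

```text
clock: 10.65
eef_pos: [512.6, -130.7, 6.9]
tool_rot: [3.139, -0.003, 1.571]
force: [-0.6, 0.1, 6.8]
opening: 39.4
grasp_force: 61.4
```

Request:
drive_tool:
  targets: [0, 0, -0.1, 0, 0, 0, 0, 0, -0.18, 0, 0, -0.0097, 0, 0, -0.22, 0, 0, -0.0097, 0, 0, -0.22, 0, 0, -0.0097, 0, 0, -0.22, 0, 0, -0.0097]

```text
clock: 11.15
eef_pos: [511.2, -130.2, 60.2]
tool_rot: [-3.141, -0.004, 1.602]
force: [-0.5, 0.9, -1.1]
opening: 39.4
grasp_force: 60.7
```

```bash
python3 - <<'E'
from h import *
import pickle
s=cam("side");t=cam("top");w=cam("wrist");st=get_state();print(st["eef_pos"],st["tool_rot"],st["opening"],st["grasp_force"])
pickle.dump((s,t,w),open("c6.pkl","wb"))
def cr(c,x,y,a,b,k): return cv2.resize(c["frame"][y:y+b,x:x+a,::-1],(a*k,b*k),interpolation=cv2.INTER_CUBIC)
A=cr(s,255,170,80,100,5);B=cr(w,200,0,160,200,3)[:500] 
B=cv2.resize(w["frame"][0:200,200:360,::-1],(400,500),interpolation=cv2.INTER_CUBIC)
cv2.imwrite("pics/c6.png",np.hstack([A,B]))
E
```

```text
[ 510.85426393 -130.31587779   59.64461313] [-3.1394607  -0.00369694  1.60150745] 39.19860896187471 60.70965886116028
```

View pics/c6.png

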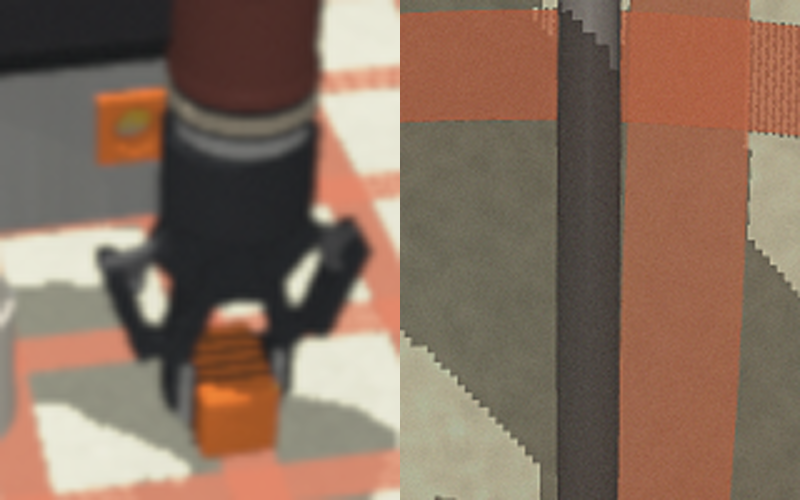

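The side crop shows the hole at (132,122), which is full px (281.4,194.4), and the hand holding the grip squarely. The wrist crop shows the pin straight along the tool's x. I'll shift 8 mm sideways to line up with the hole and advance to just short of the bush.

Request:
drive_tool:
  targets: [0.0, 0.033, -0.006, 0, 0, 0, 0.1, 0.033, -0.006, 0, 0, 0, 0.2, 0.033, -0.006, 0, 0, 0, 0.29, 0.033, -0.006, 0, 0, 0, 0.29, 0.033, -0.006, 0, 0, 0, 0.29, 0.033, -0.006, 0, 0, 0, 0.29, 0.033, -0.006, 0, 0, 0]

```text
clock: 12.0
eef_pos: [518.0, -59.3, 62.4]
tool_rot: [3.141, -0.002, 1.6]
force: [0.8, -0.8, -1.2]
opening: 39.2
grasp_force: 60.7
```

```bash
python3 - <<'E'
from h import *
import pickle
s=cam("side");t=cam("top");w=cam("wrist");st=get_state();print(st["eef_pos"],st["tool_rot"],st["opening"],st["force"])
pickle.dump((s,t,w),open("c7.pkl","wb"))
A=cv2.resize(t["frame"][185:265,220:300,::-1],(400,400),interpolation=cv2.INTER_CUBIC)
B=cv2.resize(w["frame"][0:160,195:355,::-1],(400,400),interpolation=cv2.INTER_CUBIC)
cv2.imwrite("pics/c7.png",np.hstack([A,B]))
print("pred tip top px",proj(t,[512.8,76,75]),"bush top edge",proj(t,[512,108,98]))
g=t["frame"].astype(int)
# pin axis at bottom rows in wrist, at z=75 height
for v in(60,120,170):
    r=w["frame"][v,230:320].astype(int).sum(1);d=np.where(r<230)[0]+230
    if len(d):u=(d.min()+d.max())/2;print(v,d.min(),d.max(),onz(w,(u,v),75))
E
```

```text
[517.74172921 -59.18615976  62.42639118] [ 3.14134974e+00 -2.34249766e-03  1.59962019e+00] 38.9904646888135 [ 0.4266342   0.34580954 -1.24124248]
pred tip top px (np.float64(252.20042061346356), np.float64(223.4179527337848)) bush top edge (np.float64(240.46383217331558), np.float64(222.25651984400417))
60 263 287 [516.20513537  35.21656159  75.        ]
120 263 287 [516.9119158   11.10022868  75.        ]
170 263 287 [517.50347131  -8.95459886  75.        ]
```

View pics/c7.png

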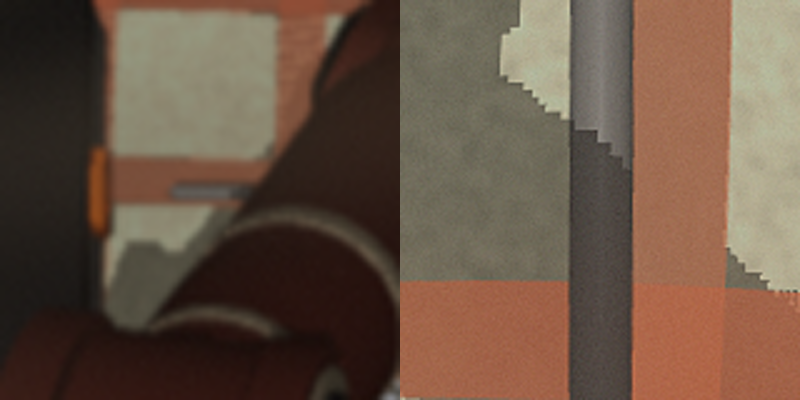

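The top crop shows the pin tip at (172,190), level with the bush at (98,192) and about 37 mm short of it. I'll make a small 3 mm lateral correction and enter gently.

Request:
drive_tool:
  targets: [0.03, -0.012, 0, 0, 0, 0, 0.07, -0.012, 0, 0, 0, 0, 0.11, -0.012, 0, 0, 0, 0, 0.14, -0.012, 0, 0, 0, 0, 0.16, -0.012, 0, 0, 0, 0, 0.18, -0.012, 0, 0, 0, 0, 0.2, -0.012, 0, 0, 0, 0, 0.22, -0.012, 0, 0, 0, 0]

```text
clock: 12.95
eef_pos: [513.0, -2.8, 62.6]
tool_rot: [3.141, -0.003, 1.601]
force: [0.9, 0.5, -1.4]
opening: 39.2
grasp_force: 60.7
```

No contact force, so the tip is inside the hole. Pushing on.

Request:
drive_tool:
  targets: [0.02, 0, 0, 0, 0, 0, 0.04, 0, 0, 0, 0, 0, 0.06, 0, 0, 0, 0, 0, 0.075, 0, 0, 0, 0, 0, 0.085, 0, 0, 0, 0, 0, 0.085, 0, 0, 0, 0, 0]

```text
clock: 13.55
eef_pos: [512.3, 15.2, 62.8]
tool_rot: [3.141, 0.001, 1.6]
force: [-0.2, -7.0, -1.3]
opening: 39.5
grasp_force: 60.8
```

```bash
python3 - <<'E'
from h import *
t=cam("top");st=get_state();print(st["eef_pos"],st["force"])
g=t["frame"][175:270,160:250].mean();print(g)
E
```

```text
[512.26942656  15.04839095  62.76105223] [-0.43689395 -6.53927468 -0.98818988]
47.66857699805068
```

7 N back along the axis: the pawl is pressed. I'll push a little further, then check the lid.

Request:
drive_tool:
  targets: [0.008, 0, 0, 0, 0, 0, 0.012, 0, 0, 0, 0, 0, 0.012, 0, 0, 0, 0, 0, 0.012, 0, 0, 0, 0, 0, 0.012, 0, 0, 0, 0, 0, 0.012, 0, 0, 0, 0, 0, 0.012, 0, 0, 0, 0, 0, 0.012, 0, 0, 0, 0, 0]

```text
clock: 14.4
eef_pos: [512.1, 17.1, 62.7]
tool_rot: [3.141, 0.002, 1.598]
force: [-0.0, -7.3, -1.5]
opening: 39.5
grasp_force: 60.8
```

```bash
python3 - <<'E'
from h import *
s=cam("side");st=get_state();print(st["eef_pos"],st["force"])
save(s,"pics/s8.png",(210,80,360,230),3)
E
```

```text
[512.09270508  17.10557294  62.75211491] [-1.20185538 -6.67227494 -1.29713582]
```

View pics/s8.png

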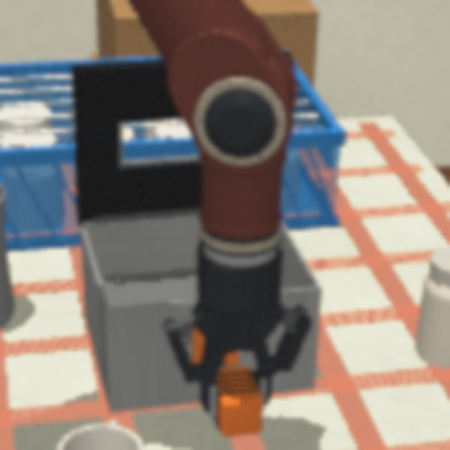

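The lid stands open, the black panel upright at (140,140). Now I'll draw the key straight out and lower it.

Request:
drive_tool:
  targets: [-0.08, 0, 0, 0, 0, 0, -0.18, 0, 0, 0, 0, 0, -0.3, 0, 0, 0, 0, 0, -0.42, 0, 0, 0, 0, 0, -0.52, 0, 0, 0, 0, 0, -0.6, 0, 0, 0, 0, 0, -0.6, 0, 0, 0, 0, 0, -0.6, 0, 0, 0, 0, 0, -0.6, 0, 0.08, 0, 0, 0, -0.6, 0, 0.15, 0, 0, 0, -0.6, 0, 0.19, 0, 0, 0, -0.6, 0, 0.21, 0, 0, 0, -0.6, 0, 0.21, 0, 0, 0, -0.6, 0, 0.21, 0, 0, 0]

```text
clock: 15.85
eef_pos: [517.3, -128.3, 10.1]
tool_rot: [3.141, -0.003, 1.602]
force: [0.8, 0.3, -0.8]
opening: 39.5
grasp_force: 60.8
```

Request:
drive_tool:
  targets: [0, 0, 0.005, 0, 0, 0, 0, 0, 0.01, 0, 0, 0, 0, 0, 0.01, 0, 0, 0]

```text
clock: 16.15
eef_pos: [516.9, -128.5, 7.3]
tool_rot: [3.141, -0.003, 1.602]
force: [0.0, 0.1, -1.1]
opening: 38.8
grasp_force: 60.8
```

Request:
drive_tool:
  targets: [0, 0, 0, 0, 0, 0, 0, 0, 0, 0, 0, 0, 0, 0, 0, 0, 0, 0, 0, 0, 0, 0, 0, 0, 0, 0, 0, 0, 0, 0, 0, 0, 0, 0, 0, 0]
  jaw: 0.6

```text
clock: 16.75
eef_pos: [516.8, -128.5, 7.2]
tool_rot: [3.142, -0.003, 1.602]
force: [0.8, 0.2, 0.4]
opening: 68.0
grasp_force: 0.0
```

Request:
drive_tool:
  targets: [0, 0, -0.1, 0, 0, 0, 0, 0, -0.25, 0, 0, 0, 0, 0, -0.45, 0, 0, 0, 0, 0, -0.65, 0, 0, 0, 0, 0, -0.8, 0, 0, 0, 0, 0, -0.8, 0, 0, 0, 0, 0, -0.8, 0, 0, 0, 0, 0, -0.8, 0, 0, 0]

```text
clock: 17.55
eef_pos: [515.7, -128.5, 205.8]
tool_rot: [-3.139, -0.004, 1.602]
force: [0.4, 0.3, 0.4]
opening: 68.3
grasp_force: 0.0
```

```bash
python3 - <<'E'
from h import *
s=cam("side");w=cam("wrist");print(get_state()["eef_pos"],get_state()["force"],get_state()["qd"])
cv2.imwrite("pics/s9.png",np.hstack([cv2.resize(s["frame"][:,:,::-1],(400,300)),cv2.resize(w["frame"][:,:,::-1],(400,300))]))
E
```

```text
[ 515.74985115 -128.69324636  205.44213056] [-0.15284876 -0.30139116 -0.38774061] [ 2.82760316e-03  1.47658966e-03  2.30356564e-03 -9.55183749e-03
  1.44222838e-04  1.69460863e-03 -6.80935218e-05]
```

View pics/s9.png

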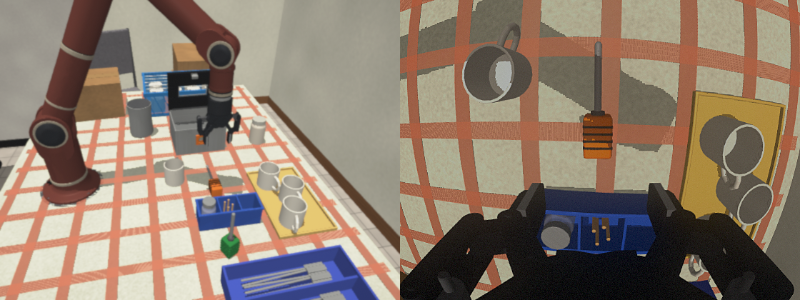

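The lid is open at (190,90). The key lies flat on the counter, at (597,135) in the wrist half, and the gripper is clear with nothing disturbed.

```bash
python3 -c "from workcell import job_done;print(job_done())"
```

```text
the job is handed in; nothing more can be done
None
```

The dispenser's lid is open, the key is lying flat on the counter, no bystander was seen to move, and the job was handed in after about 18 s; no verdict was shown.

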